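# Dispense one sample carrier and nudge it into the empty bay

## Task

Press the dispenser's plunger once, all the way down, and let it come back up, so that a single sample carrier slides out of the magazine. Then push that carrier sideways along the channel with the fingertips, all the way to the end stop of the bay that is still empty. Do not grasp or lift anything, and leave the parked carrier, the remaining stack and the other things as they are.

Things in the scene. Friction and masses are not known exactly. Their poses are not given: they have to be found in the camera images.
- dispenser: Fixed carrier dispenser, bare aluminium; origin on the worktop under the middle of its magazine. Own x points from outlet to plunger (away from the robot, up to 20 degrees askew), y left along the channel. Square magazine 68 x 65 mm, top at 68 mm, with three stacked carriers; behind it (x = 38 to 130 mm) a grey housing 66 mm wide, 85 mm high, with the plunger on top at x = 88 mm.
- plunger_top (a point): Centre of the top face of the plunger's round black head, 40 mm in diameter; 148 mm above the worktop when up. It goes straight down when pressed and springs back by itself when let go.
- plunger (a joint): Plunger travel in m: 0 up, 0.040 fully down (stop). Spring 3.5 N at the top, 7.5 N at the bottom, plus a little friction. It drives an ejector inside, 2.03 times as far: a full press pushes the lowest carrier nearly 80 mm out of the magazine into the channel; as the plunger rises the next carriers drop down. A second press would push out a second carrier.
- outlet (a point): Mid-channel point 77 mm in front of the magazine's middle where the ejected carrier comes to lie (within 5 mm), on the channel floor, 10 mm above the worktop. The level channel runs along the dispenser's y, 59 mm wide between fences that rise 8 mm above its floor (flared rear opening towards the magazine), with an end stop 137 mm to either side of this point.
- carrier_1_center (a point): Lowest of the three white round sample carriers in the magazine, the one that the press ejects; 52 mm in diameter, 20 mm tall, 35 g; the point is its centre, 10 mm above its underside.
- carrier_2_center (a point): Second carrier in the magazine, on the first; 52 mm in diameter, 20 mm tall, 35 g; the point is its centre, 10 mm above its underside.
- carrier_3_center (a point): Top carrier in the magazine, on the second; 52 mm in diameter, 20 mm tall, 35 g; the point is its centre, 10 mm above its underside.
- parked_carrier_center (a point): White round carrier that is already parked in one of the two bays, loose; 52 mm in diameter, 20 mm tall, 35 g; the point is its centre, 10 mm above its underside.
- empty_bay_center (a point): Centre of the empty bay, on the channel floor (10 mm above the worktop). The two bays, each with a round dark rubber inlay 42 mm across, are the channel's ends, centred 110 mm to either side of the outlet; one holds the parked carrier, which one varies. A carrier touching the end stop has its centre 1 mm beyond this point.
- steel_weight: Bystander: loose turned steel weight, 42 mm in diameter, 24 mm tall, beside the housing on its left; origin at the centre of its underside.
- vial: Bystander: loose upright glass vial with black cap, 23 mm in diameter, 53 mm tall, beside the housing on its right; origin at the centre of its underside.
- spanner: Bystander: loose flat spanner, 22 x 143 x 5 mm, lying to the left of the dispenser; origin at the centre of its underside.
- petri_dish: Bystander: loose glass dish with lid, 67 mm in diameter, 17 mm tall, to the right of the dispenser; origin at the centre of its underside.
There are look-alikes about, which are no part of the job. Leave any purple or red look-alike of the part that bears carrier_3_center alone.

How it is judged (in metres and radians):
On the way, in this order (a step that is already met when the one before it is completed fails the run):
1. the plunger is pressed fully down (at least 36 of 40 mm) (value of joint plunger above 0.036 m), for 0.05 s.
2. the plunger is back up and the lowest carrier lies in the channel (value of joint plunger below 0.004 m and x of carrier_1_center in the frame of dispenser below -0.062 m), for 0.1 s.
At the end, for the whole second after the job is handed in: The ejected carrier lies flat, at rest, within 8 mm of the empty bay's centre; the plunger is up (within 4 mm); the other two carriers have dropped down in the magazine, within 10 mm of its middle; the parked carrier has moved under 8 mm, the bystanders under 15 mm (horizontal distance between carrier_1_center and empty_bay_center below 0.008 m and z of carrier_1_center in the frame of dispenser below 0.024 m and angle between carrier_1_center's own z axis and vertical below 0.08 rad and linear speed of carrier_1 below 0.01 m/s and value of joint plunger below 0.004 m and horizontal distance between each of carrier_2_center, carrier_3_center and dispenser below 0.01 m and z of carrier_2_center in the frame of dispenser below 0.026 m and z of carrier_3_center in the frame of dispenser below 0.046 m and distance of parked_carrier_center from where it was at the start of the episode below 0.008 m and distance of each of steel_weight, vial, spanner, petri_dish from where it was at the start of the episode below 0.015 m); the robot touches nothing.
It fails at once if a second carrier is pushed out of the magazine (horizontal distance between any of carrier_2_center, carrier_3_center and dispenser above 0.015 m).
It fails at once if a carrier is lifted (height (world z) of any of carrier_1_center, parked_carrier_center above 0.034 m or height (world z) of carrier_2_center above 0.055 m or height (world z) of carrier_3_center above 0.075 m).
It fails at once if the parked carrier is pushed out of place (distance of parked_carrier_center from where it was at the start of the episode above 0.01 m).
It fails at once if a bystander is moved or lifted (distance of any of steel_weight, vial, spanner, petri_dish from where it was at the start of the episode above 0.02 m).
It also fails if it takes over 51 s, if anything falls off the work surface, if the arm or the gripper's body presses on something with over 40 N, if the wrist force passes 120 N, or if a joint passes its speed limit or range.

## Robot

A 6-joint arm with a two-finger parallel gripper is mounted at the origin on a cart in front of the work surface, level with it; the furniture and walls round the work are solid. World frame = base frame: x ahead of the robot, y to its left, z up, the work surface at z = 0. Lengths are in mm, angles in degrees, forces in N, time in s.
With the tool pointing down it reaches from about 300 to 850 mm from the base axis. Payload 4.2 kg.
Tool frame: the origin (TCP) lies at the very end of the fingers, on their centre line; the grasp point (between the pads) lies 19 mm behind it (env.grasp_offset is the distance from the TCP to the grasp point, in mm); z points along the fingers, y is the line along which they close (so a half turn about z gives the same grasp; the last joint's range is limited). The gripper opens to 91 mm and grips with 3 to 60 N. Pads are 32 mm wide; open, the fingers measure 118 mm over their backs; the gripper's body (76 mm by 178 mm) begins 60 mm behind the grasp point.
Start: joints at [74.714, 18.312, 89.639, -0, 72.044, -1.146], TCP at [140.475, 557.593, 213.976] pointing down, gripper open.
Joint ranges: [-177.97, 177.97], [-48.28, 115.42], [12.27, 149.76], [-77.06, 257.06], [2.81, 150.46], [-146.56, 146.56]. Speed limits (degrees/s): [147.25, 147.25, 180, 180, 180, 180].

## Interface

Orientations are given as [roll, pitch, yaw] about the fixed x, y, z axes, in that order (R = Rz(yaw) Ry(pitch) Rx(roll)).
In Python, from workcell import env gives the robot as it stands. The module is installed in compiled form; this text tells all that it offers.
- The arm moves only by the tool send_rows, never from a script. Its argument "motion" is a list of rows, each an object of numbers: "tx", "ty", "tz": the shift along the tool's x, y, z in units of 500 mm (1.0 is 500 mm); "rx", "ry", "rz": the turn, a rotation vector about the tool's x, y, z in units of 30 degrees (1.0 is 30 degrees); "gripper": the closure, from -1 (fully open) to 1 (shut). In form: [{"tx": .., "ty": .., "tz": .., "rx": .., "ry": .., "rz": .., "gripper": ..}, ...]. A call has 1 to 12 rows; each row shifts and turns the commanded pose from where the row before left it, along the tool's axes as they then stand; what a row does not reach is not made up. A row lasts 1/8 s, in which the tool goes at most 62.5 mm and 10.7 degrees, less where a joint would pass 70% of its speed; a pose out of reach is approached as far as the arm can. A call with a number of a shift or a turn outside -1 to 1 is refused whole. A call with a gripper value outside its range is refused whole. The fingers move at their own pace and stop on an object; "grip_force" is the grip in N (left out, the last holds). Time passes only in rows, so rows that do not move let the fingers close. It gives the time, the measured TCP pose, the force, the opening and the grip force at its end, in the units of the state.
- env.state(): the state, without advancing time (a new reading comes with each control period).
- env.grab_frame(name): name is "side" or "top"; returns a dict with "frame" (480x640x3 uint8, red, green, blue), "vertical_fov" (degrees; the focal length in pixels is half the picture's height over the tangent of half this angle, whatever the lens; pixels are square), "cx", "cy" (the principal point, pixels), "rvec" (rotation vector, rad) and "tvec" (3), from world to camera coordinates, as OpenCV has them. Camera axes: x right, y down, z forward; pixel columns grow to the right and rows downward; lengths in mm; the calibration is good to about 2 mm. A picture is of the moment at which its call begins. There is no depth.
- env.job_done(): hands the job in; it is judged then, once.
The state is a dict: "time_s": time; "qpos": joint angles; "qvel": joint speeds; "effort": joint torques, N m; "ee_pos": TCP position; "ee_rot": TCP orientation; "force": force on the tool from outside, world axes, zero at the start; "torque": the same for the moment, N m; "gripper_width": finger opening in mm; "gripper_force": force on a finger pad.
Only numpy, scipy, OpenCV 4.12 (cv2) and the standard library are available. Lean on these libraries where they do the work, as an engineer would, in place of code of your own. Each camera call takes 0.05 s, during which the arm holds its last target. There are 200 camera calls.

## Working session

There is one attempt and no reset: what is moved stays moved. The work goes in short steps, Python scripts to look and compute and a tool call to move; the robot and the scene stay as the last step left them, time stands still between calls to the robot, and variables do not carry over. Pictures are saved under pics/ and viewed, at most 10 in all, crops included, and the job is handed in when it is done.

Besides the shell and the picture viewer there is one more tool, called after "Call:" as name([rows], argument=value, ...), one row to a line, values as JSON. send_rows: Moves the arm, as the interface text tells. Shifts and turns lie within -1 to 1; 1 stands for 500 mm of shift or 30 degrees of turn. Its arguments: {"type":"object","properties":{"motion":{"type":"array"},"grip_force":{"type":"number"}},"required":["motion"]}

```bash
mkdir -p pics; cat > h.py <<'E'
import numpy as np,cv2
from workcell import env
def grab(n,save=None):
    d=env.grab_frame(n)
    if save: cv2.imwrite(save,d["frame"][:,:,::-1])
    h=d["frame"].shape[0]; f=h/2/np.tan(np.radians(d["vertical_fov"])/2)
    K=np.array([[f,0,d["cx"]],[0,f,d["cy"]],[0,0,1.]])
    d["K"]=K; d["R"]=cv2.Rodrigues(np.array(d["rvec"],float))[0]; d["t"]=np.array(d["tvec"],float).ravel()
    np.savez(f"cal_{n}.npz",K=K,R=d["R"],t=d["t"]); return d
def back(n,u,v,z):
    c=np.load(f"cal_{n}.npz"); R,t,K=c["R"],c["t"],c["K"]
    r=R.T@np.linalg.solve(K,[u,v,1.]); o=-R.T@t
    return o+r*(z-o[2])/r[2]
def proj(n,p):
    c=np.load(f"cal_{n}.npz"); q=c["K"]@(c["R"]@np.array(p,float)+c["t"]); return q[:2]/q[2]
E
python3 - <<'E'
from h import *
for n in("side","top"):
    d=grab(n,f"pics/{n}0.png"); print(n,-d["R"].T@d["t"],d["K"][0,0],d["cx"],d["cy"],d.keys())
print(env.state())
E
```

```text
side [  240.43522205 -1097.23576524  1104.40294534] 617.3499381113364 326.25250843456945 233.9066150403332 dict_keys(['frame', 'vertical_fov', 'cx', 'cy', 'rvec', 'tvec', 'K', 'R', 't'])
top [ 470.80791      -6.94873868 1626.82059134] 618.2886412033522 314.0983444861131 243.1676402594882 dict_keys(['frame', 'vertical_fov', 'cx', 'cy', 'rvec', 'tvec', 'K', 'R', 't'])
{'time_s': 0.1, 'qpos': array([ 7.47158962e+01,  1.83461850e+01,  8.96982218e+01, -7.57524167e-04,
        7.20446437e+01, -1.14653042e+00]), 'qvel': array([-0.0240755 , -0.00889048, -0.09312737,  0.01009937, -0.03192718,
        0.06696746]), 'effort': array([-6.17203350e-04, -4.13331163e+01, -2.32508361e+01,  7.28325779e-02,
        4.20570828e-02, -4.21920060e-05]), 'ee_pos': array([140.33544643, 557.14953251, 213.23042932]), 'ee_rot': array([-1.79910953e+02, -1.06172228e-03,  1.65862660e+02]), 'force': array([0.95696049, 0.24590152, 0.2998508 ]), 'torque': array([0.0015611 , 0.02219049, 0.02563047]), 'gripper_force': 0.0, 'gripper_width': 91.20275061397827}
```

View pics/top0.png

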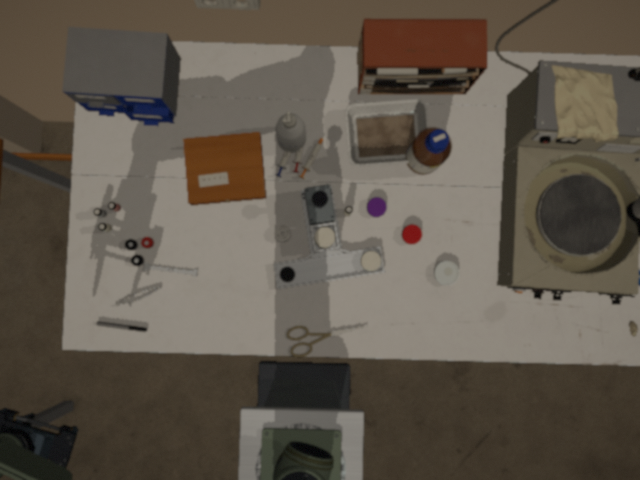

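View pics/side0.png

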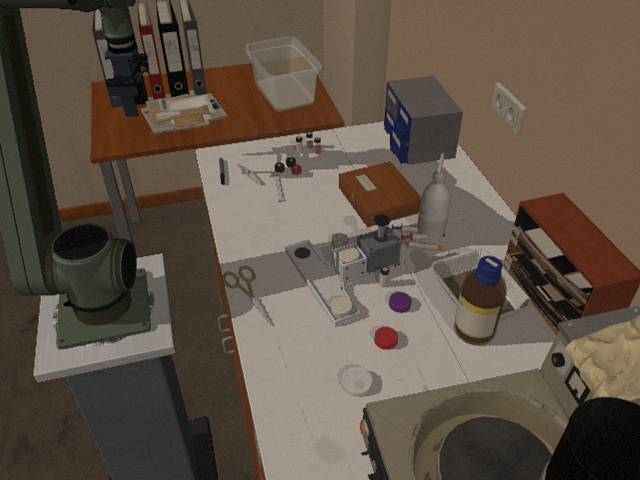

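The top view shows the magazine at about (325,237), the plunger head at (319,199), the parked carrier at (371,261) and the empty bay's dark inlay at (287,274).

Possible mix-ups:
- **Carriers:** magazine stack (325,237), parked (371,261), purple look-alike (376,207), red look-alike (412,234), petri dish (446,270).
- **Black discs:** plunger head (319,199), empty inlay (287,274), vial caps (131,244) and (137,260).

I choose the plunger at (319,199) and the left bay, and check both in a crop.

```bash
python3 - <<'E'
import cv2
a=cv2.imread("pics/top0.png")[175:295,260:400]; b=cv2.resize(a,None,fx=5,fy=5,interpolation=cv2.INTER_CUBIC)
b=cv2.convertScaleAbs(b,alpha=1.5)
cv2.imwrite("pics/crop_t.png",b)
a=cv2.imread("pics/side0.png")[205:325,280:420]
cv2.imwrite("pics/crop_s.png",cv2.convertScaleAbs(cv2.resize(a,None,fx=5,fy=5,interpolation=cv2.INTER_CUBIC),alpha=1.3))
E
```

```text
(no output)
```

View pics/crop_t.png

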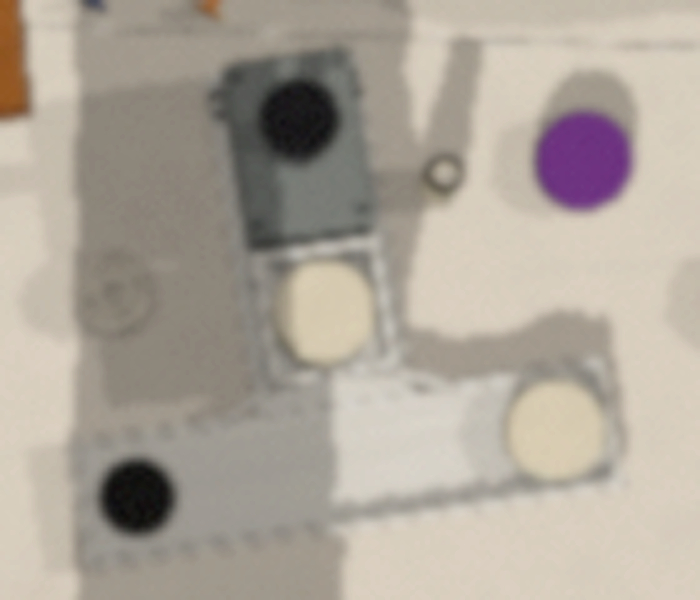

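View pics/crop_s.png

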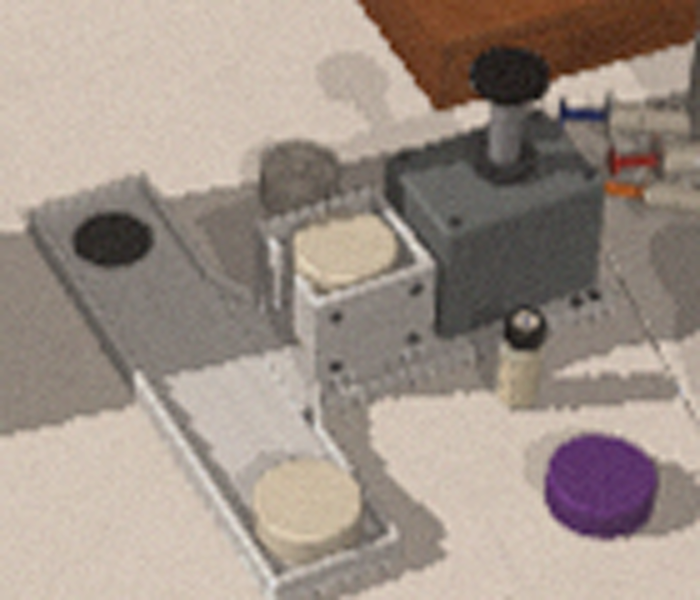

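The top crop shows the plunger head at crop (299,119), the magazine's top carrier at (326,312), the empty inlay at (137,496) and the parked carrier at (556,429). The side crop agrees: plunger head at (510,75), inlay at (114,240). The purple disc is the look-alike.

```bash
python3 - <<'E'
from h import *
T=lambda u,v,z:back("top",260+(u+.5)/5-.5,175+(v+.5)/5-.5,z)
S=lambda u,v,z:back("side",280+(u+.5)/5-.5,205+(v+.5)/5-.5,z)
pl,mg,ib,pk=T(299,119,148),T(326,312,70),T(137,496,10),T(556,429,30)
print("top",pl,mg,ib,pk)
print("side",S(510,75,148),S(345,248,70),S(114,240,10),S(306,495,30))
# fit pose with known geometry: dispenser coordinates
from scipy.optimize import least_squares
loc=np.array([[88,0],[0,0],[-77,110],[-77,-110]]); 
for ms in ([pl,mg,ib,pk],[S(510,75,148),S(345,248,70),S(114,240,10),S(306,495,30)]):
    ms=np.array(ms)[:,:2]
    R=lambda a:np.array([[np.cos(a),-np.sin(a)],[np.sin(a),np.cos(a)]])
    w=np.array([[1],[.5],[1],[1]])
    r=least_squares(lambda p:((loc@R(p[2]).T+p[:2]-ms)*w).ravel(),[450,0,0])
    x,y,a=r.x; f=lambda q:np.round(R(a)@q+[x,y],1)
    print("fit",x,y,np.degrees(a),"res",np.round(r.fun,1),"pl",f([88,0]),"out",f([-77,0]),"bay",f([-77,110]))
E
```

```text
top [680.22235238 -28.52113643 148.        ] [593.49812212 -46.02781484  70.        ] [499.00094912  48.52600243  10.        ] [ 539.44675922 -167.62601261   30.        ]
side [679.483226   -34.12717426 148.        ] [593.2646238  -50.53168344  70.        ] [499.87223481  47.98168196  10.        ] [ 539.4346586 -166.4314654   30.       ]
fit 594.4281379167929 -45.1829443353252 10.72609433308774 res [ 0.7 -0.3  0.5  0.4 -0.7  0.  -0.2  0. ] pl [680.9 -28.8] out [518.8 -59.5] bay [498.3  48.6]
fit 594.5067595082538 -47.383972189349514 9.780744263102035 res [ 1.7  1.7  0.6  1.6  0.1 -0.  -2.1 -2.4] pl [681.2 -32.4] out [518.6 -60.5] bay [499.9  47.9]
```

Call:
send_rows([
  {"tx":-0.045,"ty":-0.029,"gripper":1},
  {"tx":-0.089,"ty":-0.0583,"gripper":1},
  {"tx":-0.089,"ty":-0.0583,"gripper":1},
  {"tx":-0.089,"ty":-0.0583,"gripper":1},
  {"tx":-0.089,"ty":-0.0583,"gripper":1},
  {"tx":-0.089,"ty":-0.0583,"gripper":1},
  {"tx":-0.089,"ty":-0.0583,"gripper":1},
  {"tx":-0.089,"ty":-0.0583,"gripper":1},
  {"tx":-0.089,"ty":-0.0583,"gripper":1},
  {"tx":-0.089,"ty":-0.0583,"gripper":1},
  {"tx":-0.089,"ty":-0.0583,"gripper":1},
  {"tx":-0.089,"ty":-0.0583,"gripper":1},
], grip_force=10)

```text
invalid input at $.motion[0]: expected keys tx, ty, tz, rx, ry, rz, gripper
```

```bash
python3 - <<'E'
from h import *
for z in(0,): print("bottle base",back("side",435,236,z))
b=back("side",435,236,0)
for h in(150,180,200,220,240,260,280):print(h,proj("side",[b[0],b[1],h]),proj("top",[b[0],b[1],h]))
E
```

```text
bottle base [863.5273864  26.7087149   0.       ]
150 [442.02205143 191.8025378 ] [298.76116628 122.62365733]
180 [443.53406347 182.2857896 ] [298.5746206  119.31289505]
200 [444.56370864 175.80510459] [298.44597834 117.02978687]
220 [445.61118821 169.21216818] [298.31374614 114.68296542]
240 [446.67696958 162.50403844] [298.17777159 112.26972592]
260 [447.76153665 155.67766976] [298.03789356 109.78720835]
280 [448.86539051 148.72990817] [297.8939415  107.23238605]
```

Call:
send_rows([
  {"tx":-0.045,"ty":-0.029,"tz":0,"rx":0,"ry":0,"rz":0,"gripper":1},
  {"tx":-0.089,"ty":-0.0583,"tz":0,"rx":0,"ry":0,"rz":0,"gripper":1},
  {"tx":-0.089,"ty":-0.0583,"tz":0,"rx":0,"ry":0,"rz":0,"gripper":1},
  {"tx":-0.089,"ty":-0.0583,"tz":0,"rx":0,"ry":0,"rz":0,"gripper":1},
  {"tx":-0.089,"ty":-0.0583,"tz":0,"rx":0,"ry":0,"rz":0,"gripper":1},
  {"tx":-0.089,"ty":-0.0583,"tz":0,"rx":0,"ry":0,"rz":0,"gripper":1},
  {"tx":-0.089,"ty":-0.0583,"tz":0,"rx":0,"ry":0,"rz":0,"gripper":1},
  {"tx":-0.089,"ty":-0.0583,"tz":0,"rx":0,"ry":0,"rz":0,"gripper":1},
  {"tx":-0.089,"ty":-0.0583,"tz":0,"rx":0,"ry":0,"rz":0,"gripper":1},
  {"tx":-0.089,"ty":-0.0583,"tz":0,"rx":0,"ry":0,"rz":0,"gripper":1},
  {"tx":-0.089,"ty":-0.0583,"tz":0,"rx":0,"ry":0,"rz":0,"gripper":1},
  {"tx":-0.089,"ty":-0.0583,"tz":0,"rx":0,"ry":0,"rz":0,"gripper":1},
], grip_force=10)

```text
time_s: 1.6
ee_pos: [555.9, 106.1, 213.6]
ee_rot: [180.0, -0.0, 165.8]
force: [0.5, 0.4, -0.2]
gripper_width: 0.2
gripper_force: 0.0
```

Call:
send_rows([
  {"tx":-0.0773,"ty":-0.0504,"tz":0,"rx":0,"ry":0,"rz":0,"gripper":1},
  {"tx":-0.0773,"ty":-0.0504,"tz":0,"rx":0,"ry":0,"rz":0,"gripper":1},
  {"tx":-0.0773,"ty":-0.0504,"tz":0,"rx":0,"ry":0,"rz":0,"gripper":1},
  {"tx":-0.0773,"ty":-0.0504,"tz":0,"rx":0,"ry":0,"rz":0,"gripper":1},
  {"tx":0,"ty":0,"tz":0,"rx":0,"ry":0,"rz":-0.274,"gripper":1},
  {"tx":0,"ty":0,"tz":0,"rx":0,"ry":0,"rz":-0.274,"gripper":1},
  {"tx":0,"ty":0,"tz":0.02,"rx":0,"ry":0,"rz":-0.274,"gripper":1},
  {"tx":0,"ty":0,"tz":0.02,"rx":0,"ry":0,"rz":0,"gripper":1},
  {"tx":0,"ty":0,"tz":0.02,"rx":0,"ry":0,"rz":0,"gripper":1},
  {"tx":0,"ty":0,"tz":0.02,"rx":0,"ry":0,"rz":0,"gripper":1},
  {"tx":0,"ty":0,"tz":0,"rx":0,"ry":0,"rz":0,"gripper":1},
])

```text
time_s: 2.98
ee_pos: [679.8, -27.9, 172.7]
ee_rot: [180.0, -0.1, -169.5]
force: [0.4, 0.7, 0.9]
gripper_width: 0.9
gripper_force: 0.0
```

```bash
python3 - <<'E'
from h import *
a=grab("side")["frame"][90:310,260:500,::-1]
cv2.imwrite("pics/s1.png",cv2.resize(a,None,fx=2.7,fy=2.7,interpolation=cv2.INTER_CUBIC))
E
```

```text
(no output)
```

View pics/s1.png

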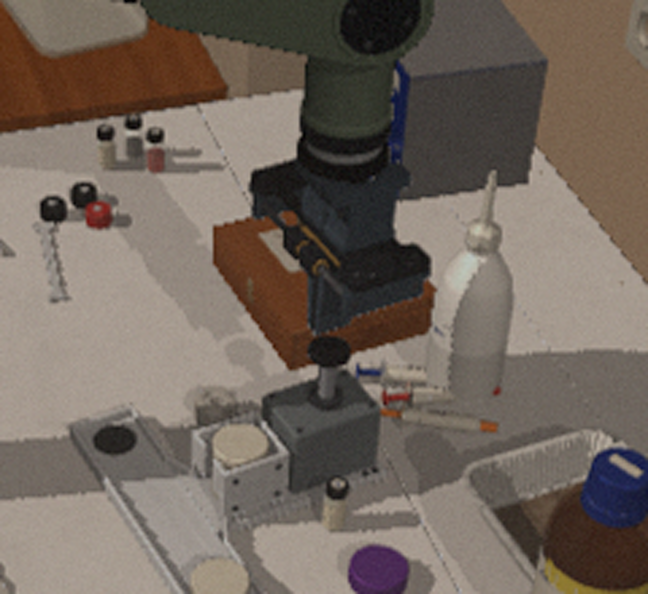

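The fingertips, at crop (330,325), sit straight over the plunger head at (330,350), and the bottle is clear. I press now.

Call:
send_rows([
  {"tx":0,"ty":0,"tz":0.02,"rx":0,"ry":0,"rz":0,"gripper":1},
  {"tx":0,"ty":0,"tz":0.02,"rx":0,"ry":0,"rz":0,"gripper":1},
  {"tx":0,"ty":0,"tz":0.014,"rx":0,"ry":0,"rz":0,"gripper":1},
  {"tx":0,"ty":0,"tz":0.014,"rx":0,"ry":0,"rz":0,"gripper":1},
  {"tx":0,"ty":0,"tz":0.014,"rx":0,"ry":0,"rz":0,"gripper":1},
  {"tx":0,"ty":0,"tz":0.014,"rx":0,"ry":0,"rz":0,"gripper":1},
  {"tx":0,"ty":0,"tz":0.014,"rx":0,"ry":0,"rz":0,"gripper":1},
  {"tx":0,"ty":0,"tz":0.014,"rx":0,"ry":0,"rz":0,"gripper":1},
  {"tx":0,"ty":0,"tz":0,"rx":0,"ry":0,"rz":0,"gripper":1},
  {"tx":0,"ty":0,"tz":0,"rx":0,"ry":0,"rz":0,"gripper":1},
])

```text
time_s: 4.28
ee_pos: [680.0, -28.0, 112.8]
ee_rot: [180.0, -0.0, -169.5]
force: [-3.3, 1.3, 6.1]
gripper_width: 0.3
gripper_force: 3.1
```

Call:
send_rows([
  {"tx":0,"ty":0,"tz":0.005,"rx":0,"ry":0,"rz":0,"gripper":1},
  {"tx":0,"ty":0,"tz":0.005,"rx":0,"ry":0,"rz":0,"gripper":1},
  {"tx":0,"ty":0,"tz":0,"rx":0,"ry":0,"rz":0,"gripper":1},
  {"tx":0,"ty":0,"tz":0,"rx":0,"ry":0,"rz":0,"gripper":1},
])

```text
time_s: 4.78
ee_pos: [680.0, -28.0, 108.3]
ee_rot: [180.0, 0.0, -169.5]
force: [-4.3, 0.3, 7.6]
gripper_width: 0.5
gripper_force: 3.9
```

Call:
send_rows([
  {"tx":0,"ty":0,"tz":0.002,"rx":0,"ry":0,"rz":0,"gripper":1},
  {"tx":0,"ty":0,"tz":0,"rx":0,"ry":0,"rz":0,"gripper":1},
  {"tx":0,"ty":0,"tz":-0.016,"rx":0,"ry":0,"rz":0,"gripper":1},
  {"tx":0,"ty":0,"tz":-0.016,"rx":0,"ry":0,"rz":0,"gripper":1},
  {"tx":0,"ty":0,"tz":-0.016,"rx":0,"ry":0,"rz":0,"gripper":1},
  {"tx":0,"ty":0,"tz":-0.016,"rx":0,"ry":0,"rz":0,"gripper":1},
  {"tx":0,"ty":0,"tz":-0.016,"rx":0,"ry":0,"rz":0,"gripper":1},
  {"tx":0,"ty":0,"tz":-0.03,"rx":0,"ry":0,"rz":0,"gripper":1},
  {"tx":0,"ty":0,"tz":-0.04,"rx":0,"ry":0,"rz":0,"gripper":1},
  {"tx":0,"ty":0,"tz":-0.04,"rx":0,"ry":0,"rz":0,"gripper":1},
  {"tx":0,"ty":0,"tz":0,"rx":0,"ry":0,"rz":0,"gripper":1},
])

```text
time_s: 6.15
ee_pos: [681.8, -28.1, 203.0]
ee_rot: [-179.9, 0.3, -169.5]
force: [-0.3, 0.3, 1.6]
gripper_width: 0.6
gripper_force: 0.0
```

```bash
python3 - <<'E'
from h import *
a=grab("side")["frame"][165:345,270:430,::-1]
cv2.imwrite("pics/s2.png",cv2.convertScaleAbs(cv2.resize(a,None,fx=3.3,fy=3.3,interpolation=cv2.INTER_CUBIC),alpha=1.3))
E
```

```text
(no output)
```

View pics/s2.png

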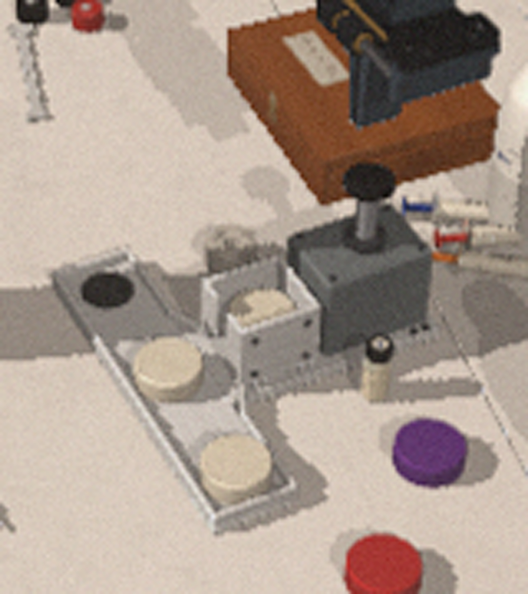

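The carrier lies in the channel at crop (168,365), the plunger at (368,180) is up, and the stack has dropped. I move to the gap between the two carriers.

Call:
send_rows([
  {"tx":0.0831,"ty":-0.0288,"tz":0,"rx":0,"ry":0,"rz":0,"gripper":1},
  {"tx":0.0831,"ty":-0.0288,"tz":0,"rx":0,"ry":0,"rz":0,"gripper":1},
  {"tx":0.0831,"ty":-0.0288,"tz":0,"rx":0,"ry":0,"rz":0,"gripper":1},
  {"tx":0.0831,"ty":-0.0288,"tz":0,"rx":0,"ry":0,"rz":0,"gripper":1},
  {"tx":0,"ty":0,"tz":0.06,"rx":0,"ry":0,"rz":0,"gripper":1},
  {"tx":0,"ty":0,"tz":0.08,"rx":0,"ry":0,"rz":0,"gripper":1},
  {"tx":0,"ty":0,"tz":0.08,"rx":0,"ry":0,"rz":0,"gripper":1},
  {"tx":0,"ty":0,"tz":0.06,"rx":0,"ry":0,"rz":0,"gripper":1},
  {"tx":0,"ty":0,"tz":0,"rx":0,"ry":0,"rz":0,"gripper":1},
  {"tx":0,"ty":0,"tz":0,"rx":0,"ry":0,"rz":0,"gripper":1},
])

```text
time_s: 7.45
ee_pos: [528.1, -115.1, 61.5]
ee_rot: [-180.0, 0.1, -169.5]
force: [0.3, -0.0, 0.4]
gripper_width: 0.7
gripper_force: 0.0
```

```bash
python3 - <<'E'
from h import *
print(back("side",320.6,275.1,30), back("side",270+235/3.3-.35,165+457/3.3-.35,30))
a=grab("side")["frame"][205:325,280:420,::-1]
cv2.imwrite("pics/s3.png",cv2.convertScaleAbs(cv2.resize(a,None,fx=5,fy=5,interpolation=cv2.INTER_CUBIC),alpha=1.3))
E
```

```text
[518.60312715 -63.29066211  30.        ] [ 539.99356409 -165.06991727   30.        ]
```

View pics/s3.png

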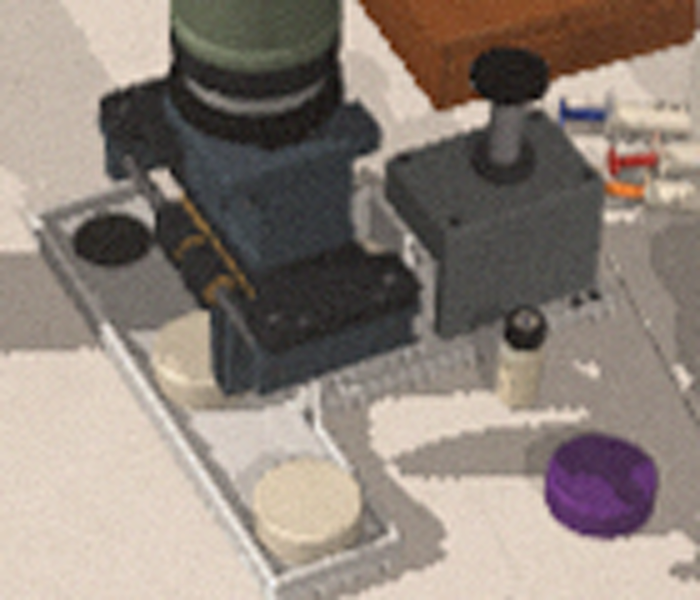

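The fingertips, at crop (235,385), hover between the ejected carrier at (195,355) and the parked one at (306,495). Carrier positions agree with the plan, so I lower to 17 mm.

Call:
send_rows([
  {"tx":0,"ty":0,"tz":0.03,"rx":0,"ry":0,"rz":0,"gripper":1},
  {"tx":0,"ty":0,"tz":0.03,"rx":0,"ry":0,"rz":0,"gripper":1},
  {"tx":0,"ty":0,"tz":0.028,"rx":0,"ry":0,"rz":0,"gripper":1},
  {"tx":0,"ty":0,"tz":0,"rx":0,"ry":0,"rz":0,"gripper":1},
  {"tx":0,"ty":0.012,"tz":0,"rx":0,"ry":0,"rz":0,"gripper":1},
  {"tx":0,"ty":0,"tz":0,"rx":0,"ry":0,"rz":0,"gripper":1},
])

```text
time_s: 8.25
ee_pos: [526.6, -108.7, 17.3]
ee_rot: [-180.0, 0.0, -169.5]
force: [-0.1, 0.4, -0.9]
gripper_width: 0.3
gripper_force: 0.0
```

Call:
send_rows([
  {"tx":0,"ty":0.01,"tz":0,"rx":0,"ry":0,"rz":0,"gripper":1},
  {"tx":0,"ty":0.012,"tz":0,"rx":0,"ry":0,"rz":0,"gripper":1},
  {"tx":0,"ty":0.018,"tz":0,"rx":0,"ry":0,"rz":0,"gripper":1},
  {"tx":0,"ty":0.018,"tz":0,"rx":0,"ry":0,"rz":0,"gripper":1},
  {"tx":0,"ty":0.018,"tz":0,"rx":0,"ry":0,"rz":0,"gripper":1},
  {"tx":0,"ty":0.018,"tz":0,"rx":0,"ry":0,"rz":0,"gripper":1},
  {"tx":0,"ty":0.018,"tz":0,"rx":0,"ry":0,"rz":0,"gripper":1},
  {"tx":0,"ty":0.018,"tz":0,"rx":0,"ry":0,"rz":0,"gripper":1},
  {"tx":0,"ty":0.018,"tz":0,"rx":0,"ry":0,"rz":0,"gripper":1},
  {"tx":0,"ty":0.018,"tz":0,"rx":0,"ry":0,"rz":0,"gripper":1},
  {"tx":0,"ty":0.018,"tz":0,"rx":0,"ry":0,"rz":0,"gripper":1},
  {"tx":0,"ty":0.01,"tz":0,"rx":0,"ry":0,"rz":0,"gripper":1},
])

```text
time_s: 9.75
ee_pos: [508.5, -13.1, 16.9]
ee_rot: [180.0, -0.0, -169.5]
force: [-1.0, 0.3, 0.2]
gripper_width: 0.3
gripper_force: 0.1
```

Call:
send_rows([
  {"tx":0,"ty":0.008,"tz":0,"rx":0,"ry":0,"rz":0,"gripper":1},
  {"tx":0,"ty":0.008,"tz":0,"rx":0,"ry":0,"rz":0,"gripper":1},
  {"tx":0,"ty":0.008,"tz":0,"rx":0,"ry":0,"rz":0,"gripper":1},
  {"tx":0,"ty":0.008,"tz":0,"rx":0,"ry":0,"rz":0,"gripper":1},
  {"tx":0,"ty":0.006,"tz":0,"rx":0,"ry":0,"rz":0,"gripper":1},
  {"tx":0,"ty":0,"tz":0,"rx":0,"ry":0,"rz":0,"gripper":1},
])

```text
time_s: 10.5
ee_pos: [505.2, 5.2, 16.9]
ee_rot: [180.0, -0.0, -169.5]
force: [-0.4, -0.1, -0.4]
gripper_width: 0.4
gripper_force: 0.0
```

Call:
send_rows([
  {"tx":0,"ty":0.003,"tz":0,"rx":0,"ry":0,"rz":0,"gripper":1},
  {"tx":0,"ty":0.003,"tz":0,"rx":0,"ry":0,"rz":0,"gripper":1},
  {"tx":0,"ty":0,"tz":0,"rx":0,"ry":0,"rz":0,"gripper":1},
])

```text
time_s: 10.88
ee_pos: [504.6, 8.0, 16.9]
ee_rot: [180.0, -0.0, -169.5]
force: [-0.0, -0.4, -0.3]
gripper_width: 0.1
gripper_force: 0.0
```

Call:
send_rows([
  {"tx":0,"ty":0.002,"tz":0,"rx":0,"ry":0,"rz":0,"gripper":1},
  {"tx":0,"ty":0.002,"tz":0,"rx":0,"ry":0,"rz":0,"gripper":1},
  {"tx":0,"ty":0,"tz":0,"rx":0,"ry":0,"rz":0,"gripper":1},
])

```text
time_s: 11.25
ee_pos: [504.3, 10.0, 16.9]
ee_rot: [180.0, 0.0, -169.5]
force: [0.2, -0.9, -0.5]
gripper_width: 0.7
gripper_force: 0.0
```

Call:
send_rows([
  {"tx":0,"ty":0.002,"tz":0,"rx":0,"ry":0,"rz":0,"gripper":1},
  {"tx":0,"ty":0.002,"tz":0,"rx":0,"ry":0,"rz":0,"gripper":1},
  {"tx":0,"ty":0,"tz":0,"rx":0,"ry":0,"rz":0,"gripper":1},
])

```text
time_s: 11.62
ee_pos: [503.9, 11.9, 16.9]
ee_rot: [180.0, 0.0, -169.5]
force: [0.3, -0.2, 1.2]
gripper_width: 0.6
gripper_force: 0.0
```

Call:
send_rows([
  {"tx":0,"ty":0.002,"tz":0,"rx":0,"ry":0,"rz":0,"gripper":1},
  {"tx":0,"ty":0.002,"tz":0,"rx":0,"ry":0,"rz":0,"gripper":1},
  {"tx":0,"ty":0,"tz":0,"rx":0,"ry":0,"rz":0,"gripper":1},
])

```text
time_s: 12.0
ee_pos: [503.5, 13.9, 16.9]
ee_rot: [180.0, -0.0, -169.5]
force: [0.1, -0.4, 0.3]
gripper_width: 0.6
gripper_force: 0.0
```

```bash
python3 - <<'E'
from h import *
a=grab("side")["frame"][205:325,260:400,::-1]
t=grab("top")["frame"][215:335,240:380,::-1]
s=np.hstack([a,t])
cv2.imwrite("pics/s4.png",cv2.convertScaleAbs(cv2.resize(s,None,fx=2.85,fy=2.85,interpolation=cv2.INTER_CUBIC),alpha=1.3))
print(env.state()["force"])
E
```

```text
[ 0.83747128  0.05220455 -0.26598395]
```

View pics/s4.png

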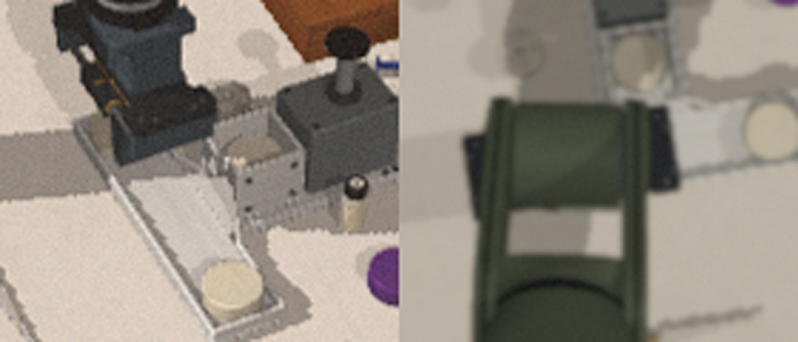

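The carrier is hidden behind the gripper; the parked one is unmoved. I keep creeping until the force rises.

Call:
send_rows([
  {"tx":0,"ty":0.002,"tz":0,"rx":0,"ry":0,"rz":0,"gripper":1},
  {"tx":0,"ty":0.002,"tz":0,"rx":0,"ry":0,"rz":0,"gripper":1},
  {"tx":0,"ty":0,"tz":0,"rx":0,"ry":0,"rz":0,"gripper":1},
])

```text
time_s: 12.48
ee_pos: [503.2, 15.8, 16.9]
ee_rot: [-180.0, 0.0, -169.5]
force: [-0.1, -0.4, -0.8]
gripper_width: 0.9
gripper_force: 0.2
```

Call:
send_rows([
  {"tx":0,"ty":0.002,"tz":0,"rx":0,"ry":0,"rz":0,"gripper":1},
  {"tx":0,"ty":0,"tz":0,"rx":0,"ry":0,"rz":0,"gripper":1},
])

```text
time_s: 12.72
ee_pos: [503.5, 16.3, 17.1]
ee_rot: [-179.9, 0.1, -169.5]
force: [1.2, -3.5, 0.9]
gripper_width: 0.6
gripper_force: 2.1
```

Call:
send_rows([
  {"tx":0,"ty":0.002,"tz":0,"rx":0,"ry":0,"rz":0,"gripper":1},
  {"tx":0,"ty":0,"tz":0,"rx":0,"ry":0,"rz":0,"gripper":1},
])

```text
time_s: 12.98
ee_pos: [503.8, 16.6, 17.3]
ee_rot: [-179.9, 0.1, -169.4]
force: [1.7, -7.3, 2.2]
gripper_width: 0.4
gripper_force: 3.9
```

Firm contact with the end stop. I back off, rise and clear the view.

Call:
send_rows([
  {"tx":0,"ty":-0.006,"tz":0,"rx":0,"ry":0,"rz":0,"gripper":1},
  {"tx":0,"ty":-0.02,"tz":0,"rx":0,"ry":0,"rz":0,"gripper":1},
  {"tx":0,"ty":0,"tz":-0.04,"rx":0,"ry":0,"rz":0,"gripper":1},
  {"tx":0,"ty":0,"tz":-0.08,"rx":0,"ry":0,"rz":0,"gripper":1},
  {"tx":0,"ty":0,"tz":-0.08,"rx":0,"ry":0,"rz":0,"gripper":1},
  {"tx":0,"ty":0,"tz":-0.08,"rx":0,"ry":0,"rz":0,"gripper":1},
  {"tx":0,"ty":0,"tz":-0.08,"rx":0,"ry":0,"rz":0,"gripper":1},
  {"tx":0.08,"ty":0,"tz":0,"rx":0,"ry":0,"rz":0,"gripper":1},
  {"tx":0.08,"ty":0,"tz":0,"rx":0,"ry":0,"rz":0,"gripper":1},
  {"tx":0,"ty":0,"tz":0,"rx":0,"ry":0,"rz":0,"gripper":1},
])

```text
time_s: 14.22
ee_pos: [423.8, -9.9, 196.9]
ee_rot: [179.9, -0.1, -169.5]
force: [0.6, -0.9, -0.0]
gripper_width: 0.5
gripper_force: 0.0
```

```bash
python3 - <<'E'
from h import *
a=grab("side")["frame"][205:325,270:410,::-1]
cv2.imwrite("pics/s5.png",cv2.convertScaleAbs(cv2.resize(a,None,fx=5,fy=5,interpolation=cv2.INTER_CUBIC),alpha=1.3))
p=proj("side",[498.7,49.3,30]); print((p-[270,205]+.5)*5-.5, env.state()["force"])
E
```

```text
[160.29369135 210.34285523] [-0.12088602 -0.39501299  0.33946217]
```

View pics/s5.png

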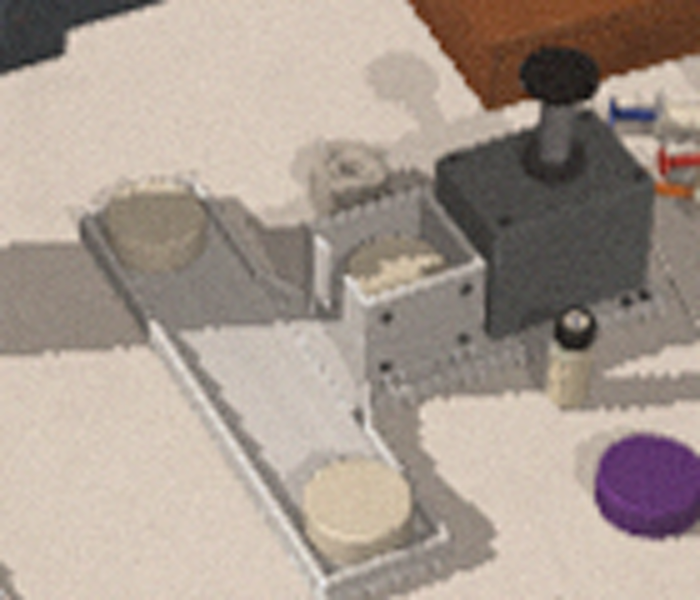

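The carrier's top face is centred at about (157,211), and the prediction was (160,210), so it sits flat at the end stop. The parked carrier, at (357,495), is in place, the plunger is up, and the rest is unmoved.

```bash
python3 -c "
from workcell import env
print(env.job_done())"
```

```text
the job is handed in; nothing more can be done
None
```

I pressed the plunger once and it came back up; the ejected carrier now lies flat against the end stop of the left (empty) bay, with nothing else visibly moved, and I handed the job in without a verdict being returned.

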